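Nip up the thumbscrew on the loaded vee-block clamp

ROBOT

A 6-joint arm with a two-finger parallel gripper is mounted at the origin on a cart in front of the work surface, level with it; the furniture and walls round the work are solid. World frame = base frame: x ahead of the robot, y to its left, z up, the work surface at z = 0. Lengths are in m, angles in rad, forces in N, time in s.
With the tool pointing down it reaches from about 0.425 to 0.95 m from the base axis. Payload 3.5 kg.
Tool frame: the origin (TCP) lies on the centre line of the jaws, within the pads' length; the fingertips stand 14 mm ahead of it and the grasp point (between the pads) lies 5 mm behind it (tips_ahead is the distance from the TCP to the fingertips, in m); y points along the fingers, z is the direction in which the jaws open and shut, and the axes are right-handed (so a half turn about y gives the same grasp; the last joint's range is limited). The gripper opens to 85 mm and grips with 20 to 120 N. Pads are 22 mm wide; open, the fingers measure 114 mm over their backs; the gripper's body (76 mm by 85 mm) begins 54 mm behind the grasp point. The pads swing forward as they close: fully open they stand 13 mm farther back than shut.
Start: joints at [1.101, 0.286, 1.577, -0, 1.279, -0.15], TCP at [0.212, 0.641, 0.211] pointing down, gripper open.
Joint ranges: [-2.77, 2.77], [-0.9, 2.22], [0.21, 2.48], [-1.53, 4.67], [0.24, 2.81], [-2.84, 2.84]. Speed limits (rad/s): [2.79, 2.79, 3.14, 3.14, 3.14, 3.14].

INTERFACE

Orientations are given as a unit quaternion [x, y, z, w].
In Python, from plant import get_state, read_camera, sign_off, tips_ahead gives the robot as it stands.
- The arm moves only by the tool send_rows, never from a script. Its argument "plan" is a list of rows, each a list of 2 entries, a list of its own where there are three numbers: the shift along the tool's x, y, z in units of 12 cm (1.0 is 12 cm), then the turn, a rotation vector about the tool's x, y, z in units of 360 degrees (1.0 is 360 degrees). In form: [[[tx, ty, tz], [rx, ry, rz]], ...]. A call has 1 to 12 rows; each row shifts and turns the commanded pose from where the row before left it, along the tool's axes as they then stand; what a row does not reach is not made up. A row lasts 1/10 s, in which the tool goes at most 50 mm and 8.59 degrees, less where a joint would pass 70% of its speed; a pose out of reach is approached as far as the arm can. A call with a number of a shift or a turn outside -1 to 1 is refused whole. A call with a gripper value outside its range is refused whole. "gripper" is the closure, from 0 (fully open) to 1 (shut), set as the call begins (left out, the last holds). The fingers move at their own pace and stop on an object; "grip_force" is the grip in N (left out, the last holds). Time passes only in rows, so rows that do not move let the fingers close. It gives the time, the measured TCP pose, the force and the opening at its end, in the units of the state.
- get_state(): the state, without advancing time (a new reading comes with each control period).
- read_camera(name): name is "scene" or "side" or "wrist"; returns a dict with "img" (400x640x3 uint8, blue, green, red), "fx", "fy", "cx", "cy" (pixels), "world_from_camera" (4x4, takes a point from camera to world coordinates); the wrist camera has in their place "mount" (4x4, takes a point from camera to tool coordinates, whose origin is the TCP and whose axes are the tool frame's). Camera axes: x right, y down, z forward; pixel columns grow to the right and rows downward; lengths in m; the calibration is good to about 2 mm. A picture is of the moment at which its call begins: read the wrist's pose just before it. There is no depth.
- sign_off(): hands the job in, once; it reports no verdict.
The state is a dict: "time": time; "qpos": joint angles; "dq": joint speeds; "joint_efforts": joint torques, N m; "eef_pos": TCP position; "tcp_rot": TCP orientation; "contact_force": force on the tool from outside, world axes, zero at the start; "wrist_torque": the same for the moment, N m; "opening": opening from 0.0 (shut) to 1.0 (fully open).
Only numpy, scipy, OpenCV 4.12 (cv2) and the standard library are available. Lean on these libraries where they do the work, as an engineer would, in place of code of your own. Each camera call takes 0.05 s, during which the arm holds its last target. There are 200 camera calls.

TASK

Two vee-block clamps stand on the bench; a plug gauge with a black grip lies in the vee of one of them. Tighten the knurled thumbscrew of the clamp that holds the gauge: turn it clockwise until you feel it seat, then stop without straining it and let go. Leave the screw of the empty clamp as it is.

Things in the scene. Friction and masses are not known exactly. Their poses are not given: they have to be found in the camera images.
- gauge_clamp_head (a point): centre of the knurled steel thumbscrew head on the clamp that holds the gauge: upright, 30 mm across, 20 mm tall, driver slot across the top, centre 99 mm above the bench, free all round. Under it a 17 mm collar, 15 mm tall, stands on a flat steel strap (24 x 84 mm, its top 25 mm below this point). A like clamp with an empty vee stands to the left or right, centres 150 mm or more apart.
- gauge_clamp_screw (a joint): angle of that thumbscrew in its thread, rad, growing clockwise seen from above (tightening). It starts loose at 0 to 0.5, turns at about 0.06 N m and seats (stops) at 1.2: one grip's turn of 0.7 to 1.2 rad. Let go, it stays.
- gauge_clamp_strain (a joint): how far the head of that screw is forced round beyond the seat, rad: near 0 until it seats, then the clamp gives like a spring and the resistance rises by about 1.5 N m per rad. Above 0.4 (0.6 N m) the clamp is overstrained. Let go, the head springs back to about 0.
- empty_clamp_screw (a joint): angle of the like thumbscrew on the other clamp, whose vee is empty, rad, clockwise positive; starts between 0 and 0.1 and must be left alone.

How it is judged:
By the outcome, as a careful person would: the job done as asked, in the order asked, and still so for the second after the job is handed in, with the robot touching nothing.
It also fails if it takes over 40 s, if anything falls off the work surface, if the arm or the gripper's body presses on something with over 40 N, if the wrist force passes 120 N, or if a joint passes its speed limit or range.

## Working session

There is one attempt and no reset: what is moved stays moved. The work goes in short steps, Python scripts to look and compute and a tool call to move; the robot and the scene stay as the last step left them, time stands still between calls to the robot, and variables do not carry over. Pictures are saved under pics/ and viewed, about 8 in all and at most 12, crops included, and the job is handed in when it is done.

Besides the shell and the picture viewer there is one more tool, called after "Request:" as a command line: name --argument value ..., lists and objects as JSON in quotes. send_rows: Moves the arm, as the interface text tells. Its arguments: {"type":"object","properties":{"plan":{"type":"array"},"gripper":{"type":"number"},"grip_force":{"type":"number"}},"required":["plan"]}

```bash
mkdir -p pics; ls; python3 - <<'E'
from plant import *
import cv2,numpy as np
s=get_state();print(s)
print(tips_ahead)
for n in("scene","side"):
    c=read_camera(n);cv2.imwrite(f"pics/{n}0.png",c["img"]);print(n,c["fx"],c["fy"],c["cx"],c["cy"],np.array(c["world_from_camera"]).round(4).tolist())
c=read_camera("wrist");print(np.array(c["mount"]).round(4).tolist(),c["fx"]);cv2.imwrite("pics/wrist0.png",c["img"])
E
```

```text
pics
{'time': 0.0, 'qpos': array([ 1.10100670e+00,  2.87180954e-01,  1.57817826e+00,  1.95687071e-05,
        1.27860243e+00, -1.50010812e-01]), 'dq': array([-0.00127583,  0.00041649,  0.00013115,  0.00098113,  0.00123139,
       -0.00103326]), 'joint_efforts': array([-1.39627227e-04, -4.05987096e+01, -2.92625356e+01, -6.29195529e-05,
        5.82048131e-03, -8.69891380e-06]), 'eef_pos': array([0.21184201, 0.64015391, 0.20973636]), 'tcp_rot': array([ 0.6988824 , -0.11284141,  0.11231794, -0.69729111]), 'contact_force': array([ 0.21346693, -0.27301878, -0.54039134]), 'wrist_torque': array([ 0.01045403, -0.02416762, -0.04509563]), 'opening': 1.0021576517038067}
0.014
scene 484.06649457510645 484.06649457510645 320.2928027656607 201.22019641980836 [[0.8333, -0.4119, 0.3689, 0.1857], [-0.5528, -0.6321, 0.5431, -0.4721], [0.0095, -0.6564, -0.7543, 0.7642], [0.0, 0.0, 0.0, 1.0]]
side 427.18177816991295 427.18177816991295 313.49311635433423 200.7466818939276 [[0.9559, -0.1916, 0.2227, 0.2813], [-0.2933, -0.5755, 0.7634, -0.6625], [-0.0181, -0.7951, -0.6063, 0.6313], [0.0, 0.0, 0.0, 1.0]]
[[-0.0002, 0.963, 0.2694, -0.0675], [-0.0007, -0.2694, 0.963, -0.1627], [1.0, -0.0, 0.0007, 0.0002], [0.0, 0.0, 0.0, 1.0]] 283.82030968695653
```

View pics/scene0.png

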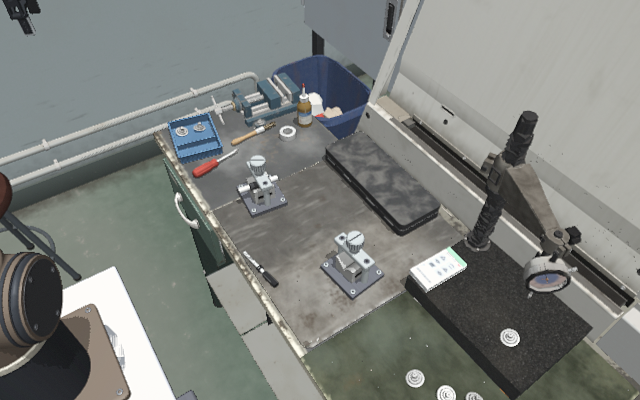

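View pics/side0.png

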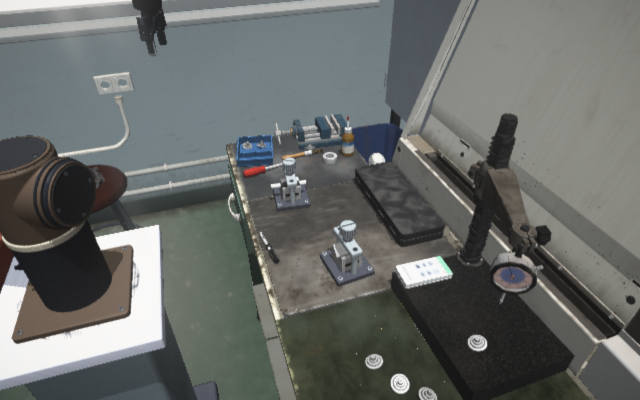

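The two pictures show two clamps, at about scene (262,188) and (352,262), and side (291,185) and (347,250). I can't tell yet which one holds the gauge, so I'll enlarge both.

```bash
python3 - <<'E'
import cv2,numpy as np
a=cv2.imread("pics/scene0.png");b=cv2.imread("pics/side0.png")
z=lambda i,x,y:cv2.resize(i[y:y+75,x:x+100],(400,300),interpolation=cv2.INTER_CUBIC)
cv2.imwrite("pics/crop.png",np.vstack([np.hstack([z(a,215,145),z(a,305,225)]),np.hstack([z(b,245,148),z(b,300,212)])]))
E
```

```text
(no output)
```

View pics/crop.png

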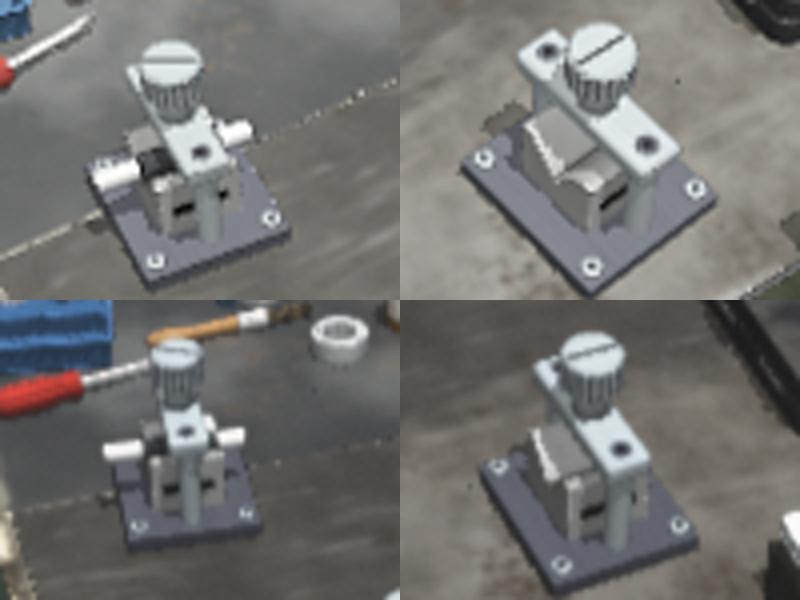

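The far (left) clamp holds the gauge: white ends and black grip, scene crop (115-250,130-185). The near one's vee is empty. Its head-top disc centre is at scene (258,160.5) and side (289.3,160.2). Next I locate it.

```bash
cat >h.py <<'E'
import numpy as np
from plant import *
from scipy.spatial.transform import Rotation as R
S=((484.0665,320.2928,201.2202),[[0.8333,-0.4119,0.3689,0.1857],[-0.5528,-0.6321,0.5431,-0.4721],[0.0095,-0.6564,-0.7543,0.7642]])
D=((427.1818,313.4931,200.7467),[[0.9559,-0.1916,0.2227,0.2813],[-0.2933,-0.5755,0.7634,-0.6625],[-0.0181,-0.7951,-0.6063,0.6313]])
def ray(c,u,v):
    (f,cx,cy),T=c;T=np.array(T);return T[:,3],T[:,:3]@np.array([(u-cx)/f,(v-cy)/f,1])
def onz(c,u,v,z):
    o,d=ray(c,u,v);return o+d*(z-o[2])/d[2]
def tool(target):   # target (world) of TCP -> shift in tool axes, units 12 cm
    s=get_state();r=R.from_quat(s["tcp_rot"]);return r.inv().apply(np.array(target)-s["eef_pos"])/.12
E
python3 - <<'E'
from h import *
print(onz(S,258,160.5,.109),onz(D,289.3,160.2,.109))
print("empty",onz(S,305+601/4-.0,225+50/4,.109),onz(D,300+592/4-100,212+55/4,.109))
A=[];b=[]
for o,d in(ray(S,258,160.5),ray(D,289.3,160.2)):
    d=d/np.linalg.norm(d);P=np.eye(3)-np.outer(d,d);A.append(P);b.append(P@o)
print(np.linalg.lstsq(np.vstack(A),np.hstack(b),rcond=None)[0])
print("strap end",onz(S,215+150/4-14,145+70/4,.074),onz(S,215+50,145+155/4,.074))
r=R.from_quat(get_state()["tcp_rot"]);print(r.as_matrix().round(3))
E
```

```text
[0.46292992 0.15232405 0.109     ] [0.46540343 0.16030976 0.109     ]
empty [ 0.65232414 -0.19262119  0.109     ] [ 0.51175798 -0.09891141  0.109     ]
[0.46049171 0.14404146 0.11853947]
strap end [0.44184598 0.20207436 0.074     ] [0.45791565 0.12128215 0.074     ]
[[ 0.949 -0.001  0.314]
 [-0.314 -0.002  0.949]
 [-0.    -1.    -0.002]]
```

View pics/wrist0.png

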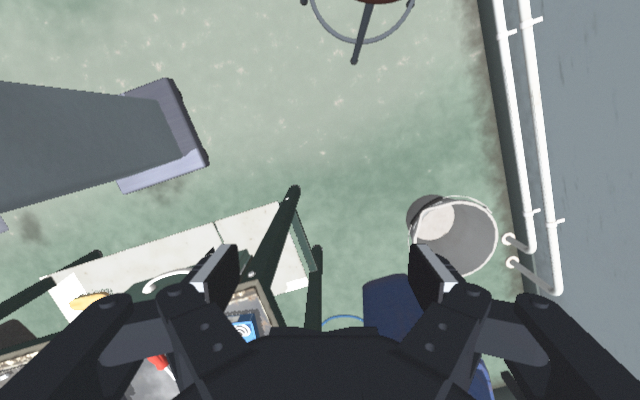

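Frame: tool x ≈ world (0.949,-0.314,0), y is down, and z ≈ (0.314,0.949,0), so clockwise is +y turn. The two cameras disagree by 8 mm, so I'll hover above the head and measure with the wrist camera.

Request:
send_rows --plan '[[[0.272,0,-0.264],[0,0,0]],[[0.272,0,-0.264],[0,0,0]],[[0.272,0,-0.264],[0,0,0]],[[0.272,0,-0.264],[0,0,0]],[[0.272,0,-0.264],[0,0,0]],[[0.272,0,-0.264],[0,0,0]],[[0.272,0,-0.264],[0,0,0]],[[0.272,0,-0.264],[0,0,0]],[[0.272,0,-0.264],[0,0,0]],[[0.272,0,-0.264],[0,0,0]],[[0.272,0,-0.264],[0,0,0]],[[0.272,0,-0.264],[0,0,0]]]' --gripper 0.2

```text
time: 1.35
eef_pos: [0.4648, 0.155, 0.211]
tcp_rot: [-0.698, 0.113, -0.113, 0.698]
contact_force: [1.1, -0.2, 0.6]
opening: 0.802
```

Request:
send_rows --plan '[[[0,0,0],[0,0,0]],[[0,0,0],[0,0,0]],[[0,0,0],[0,0,0]]]'

```text
time: 1.65
eef_pos: [0.4639, 0.1575, 0.2108]
tcp_rot: [-0.698, 0.113, -0.112, 0.698]
contact_force: [0.9, 0.2, -0.5]
opening: 0.8
```

```bash
python3 - <<'E'
from plant import *
import cv2
s=get_state();print(s["time"],s["eef_pos"],s["tcp_rot"],s["qpos"],s["opening"],s["contact_force"])
c=read_camera("wrist");print(c["fx"],c["cx"],c["cy"]);cv2.imwrite("pics/w1.png",c["img"])
E
```

```text
1.65 [0.46385446 0.15750846 0.21081959] [-0.69805204  0.11261954 -0.11200009  0.69820926] [ 1.19632982e-01 -1.30312180e-01  2.02032807e+00  4.79209557e-04
  1.25235766e+00 -1.13230240e+00] 0.800268558151818 [ 0.88818829  0.18091085 -0.51731438]
283.82030968695653 323.26799888901496 199.018202894181
```

View pics/w1.png

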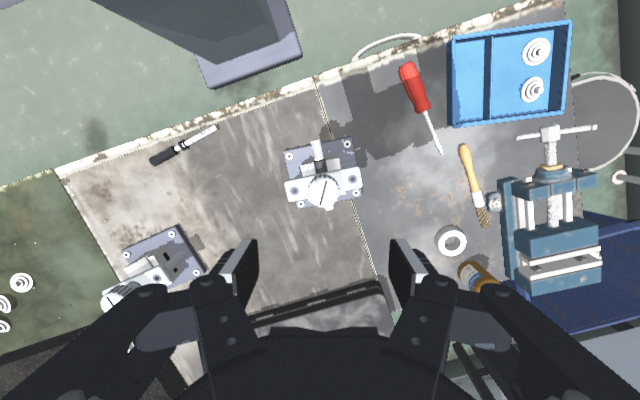

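The wrist view has the gauge clamp at (323,175) with its head-top disc at about (323,190). The slot runs across it, with the gauge above the strap, and the empty clamp is at lower left. I'll enlarge the head to read its edges.

```bash
python3 - <<'E'
import cv2
a=cv2.imread("pics/w1.png");cv2.imwrite("pics/w1c.png",cv2.resize(a[140:215,275:375],(800,600),interpolation=cv2.INTER_CUBIC))
E
```

```text
(no output)
```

View pics/w1c.png

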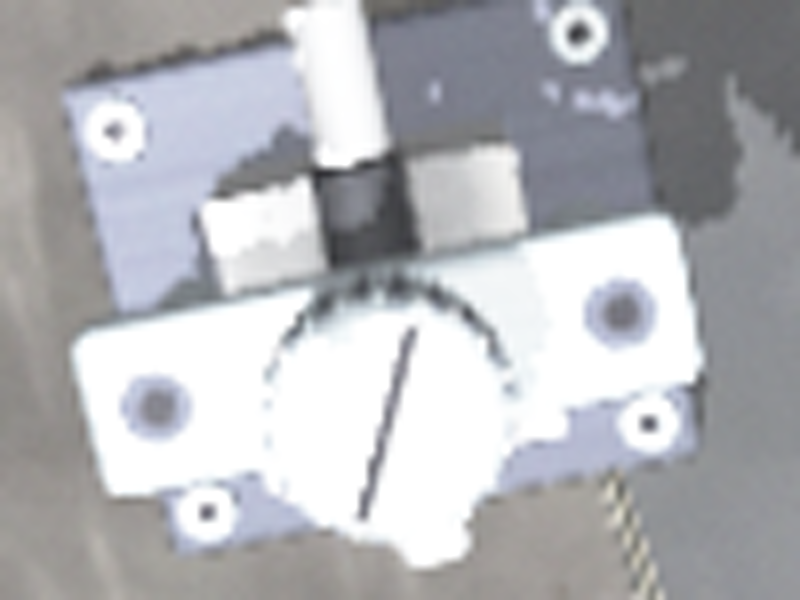

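The slot midpoint is at crop (388,423), or full (323.5,192.9). The strap-hole midpoint is at crop (388,360), or full (323.5,185.0), which gives a second estimate on the screw axis.

```bash
python3 - <<'E'
from h import *
s=get_state();r=R.from_quat(s["tcp_rot"]);c=read_camera("wrist");M=np.array(c["mount"])
for u,v,z in((323.5,192.9,.109),(323.5,185,.074)):
    d=M[:3,:3]@np.array([(u-c["cx"])/c["fx"],(v-c["cy"])/c["fy"],1]);o=r.apply(M[:3,3])+s["eef_pos"];d=r.apply(d)
    p=o+d*(z-o[2])/d[2];print(p,tool([p[0],p[1],.109]))
print(r.as_matrix().round(4),s["time"])
E
```

```text
[0.46423073 0.15833457 0.109     ] [0.00325921 0.84956248 0.0039127 ]
[0.46438365 0.15834224 0.074     ] [0.00444982 0.84956193 0.00437144]
[[ 9.498e-01 -7.000e-04  3.128e-01]
 [-3.128e-01  3.000e-04  9.498e-01]
 [-7.000e-04 -1.000e+00  1.000e-04]] 1.7
```

Request:
send_rows --plan '[[[0.004,0.2,0.004],[0,0,0]],[[0,0.2,0],[0,0,0]],[[0,0.2,0],[0,0,0]],[[0,0.15,0],[0,0,0]],[[0,0.1,0],[0,0,0]],[[0,0.09,0],[0,0,0]],[[0,0,0],[0,0,0]],[[0,0,0],[0,0,0]]]'

```text
time: 2.55
eef_pos: [0.4654, 0.1574, 0.0988]
tcp_rot: [-0.698, 0.112, -0.113, 0.698]
contact_force: [0.4, -0.4, 0.2]
opening: 0.798
```

Request:
send_rows --plan '[[[0,0,0],[0,0,0]],[[0,0,0],[0,0,0]],[[0,0,0],[0,0,0]],[[0,0,0],[0,0,0]],[[0,0,0],[0,0,0]],[[0,0,0],[0,0,0]],[[0,0,0],[0,0,0]],[[0,0,0],[0,0,0]]]' --gripper 1.0 --grip_force 40

```text
time: 3.35
eef_pos: [0.4651, 0.1571, 0.0983]
tcp_rot: [-0.698, 0.113, -0.113, 0.698]
contact_force: [0.0, -0.9, 1.0]
opening: 0.003
```

```bash
python3 - <<'E'
from plant import *
import cv2
s=get_state();print({k:s[k] for k in("time","eef_pos","qpos","opening","contact_force","wrist_torque","joint_efforts")})
c=read_camera("wrist");cv2.imwrite("pics/w2.png",c["img"])
E
```

```text
{'time': 3.35, 'eef_pos': array([0.46508636, 0.15706281, 0.09831261]), 'qpos': array([ 1.18653824e-01,  5.05962774e-03,  2.11297635e+00,  1.56472410e-05,
        1.02358750e+00, -1.13232305e+00]), 'opening': 0.002562319484713545, 'contact_force': array([ 0.0284927 , -0.86342364,  1.02923086]), 'wrist_torque': array([-0.01490793, -0.02726328,  0.01129382]), 'joint_efforts': array([-2.64278046e-03, -2.60466278e+01, -2.58336014e+01, -4.13968037e-04,
        4.62247881e-04,  1.60394058e-05])}
```

View pics/w2.png

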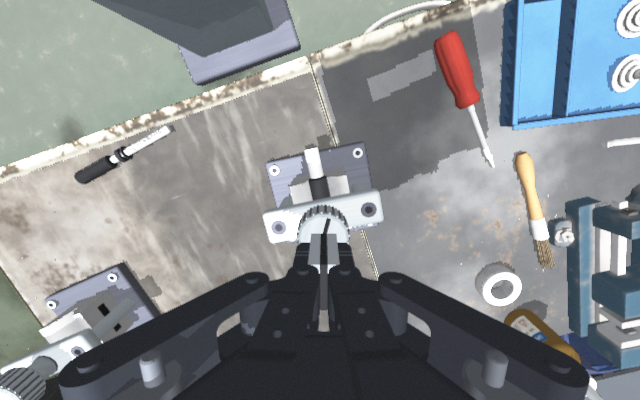

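The jaws shut fully (opening 0.003) with no force, so they did not take the head. The picture shows the head disc at about (324,225) with the fingertips at (322,245) over it. I'll look closer.

```bash
python3 - <<'E'
import cv2,numpy as np
from plant import *
a=cv2.imread("pics/w2.png")[140:290,250:400]
b=read_camera("side")["img"];cv2.imwrite("pics/side2.png",b)
z=lambda i:cv2.resize(i,(400,400),interpolation=cv2.INTER_CUBIC)
cv2.imwrite("pics/w2c.png",np.hstack([z(a),z(b[120:220,240:340])]))
E
```

```text
(no output)
```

View pics/w2c.png

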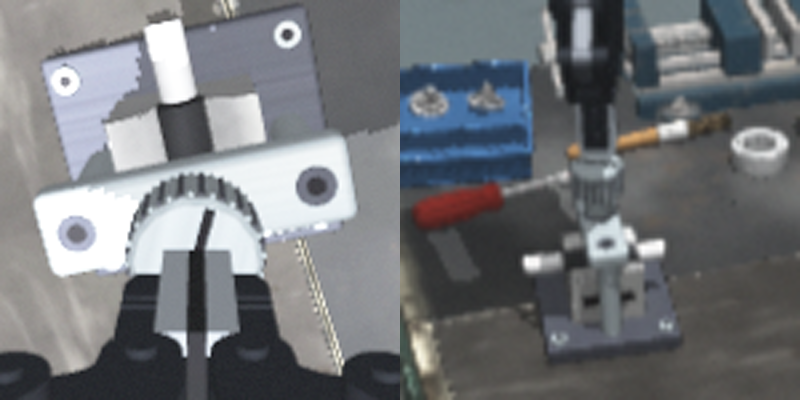

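The pads shut in free air just above the head. The wrist pictures put the tips about 27 mm behind the reported TCP when shut and 39 mm behind at 0.8 open, not 14 mm ahead as stated. The head's size and place in the image do agree with the reported pose. So the fingers are effectively about 40 mm shorter than stated. I'll reopen and go lower in checked steps.

Request:
send_rows --plan '[[[0,0,0],[0,0,0]],[[0,0,0],[0,0,0]],[[0,0,0],[0,0,0]],[[0,0,0],[0,0,0]],[[0,0,0],[0,0,0]],[[0,0,0],[0,0,0]],[[0,0,0],[0,0,0]]]' --gripper 0.3

```text
time: 4.15
eef_pos: [0.4651, 0.1571, 0.0983]
tcp_rot: [0.698, -0.113, 0.113, -0.698]
contact_force: [1.3, 0.1, -0.4]
opening: 0.699
```

Request:
send_rows --plan '[[[0,0.06,0],[0,0,0]],[[0,0.06,0],[0,0,0]],[[0,0.06,0],[0,0,0]],[[0,0.05,0],[0,0,0]],[[0,0,0],[0,0,0]],[[0,0,0],[0,0,0]]]'

```text
time: 4.75
eef_pos: [0.465, 0.157, 0.0704]
tcp_rot: [0.698, -0.113, 0.112, -0.698]
contact_force: [1.1, 0.7, 0.8]
opening: 0.7
```

```bash
python3 - <<'E'
import cv2,numpy as np
from plant import *
s=get_state();print({k:s[k].round(4) for k in("eef_pos","contact_force","wrist_torque")},s["time"],s["opening"])
a=read_camera("wrist")["img"][150:330,200:440]
b=read_camera("side")["img"]
z=lambda i:cv2.resize(i,(400,300),interpolation=cv2.INTER_CUBIC)
cv2.imwrite("pics/w3c.png",np.hstack([z(a),z(b[130:205,240:340])]))
E
```

```text
{'eef_pos': array([0.465 , 0.157 , 0.0704]), 'contact_force': array([1.1166, 0.7374, 0.8017]), 'wrist_torque': array([ 0.0192, -0.0351, -0.0402])} 4.75 0.7001404127474329
```

View pics/w3c.png

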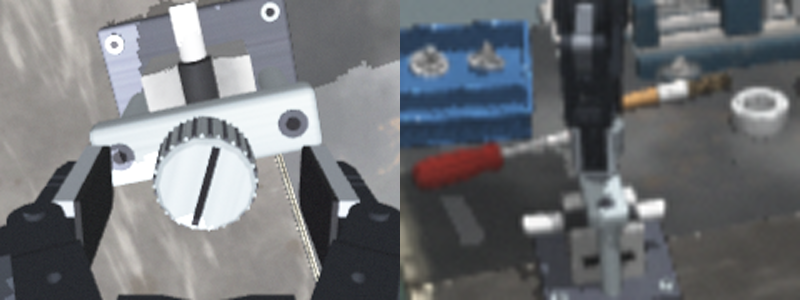

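The jaws now straddle the head (crop (206,178)), centred side to side, and no force shows. I'll check the tip height from the side view, where the near finger's tip is at crop (595,175), or full (288.8,173.7).

```bash
python3 - <<'E'
from h import *
o,d=ray(D,288.8,173.7)
for y in (.118,.128,.138): print(y,o+d*(y-o[1])/d[1])
print(tool([.4643,.1583,.057]))
E
```

```text
0.118 [0.45289668 0.118      0.10104316]
0.128 [0.45509523 0.128      0.09424935]
0.138 [0.45729378 0.138      0.08745554]
[-0.01164878  0.11653666  0.00667728]
```

Tips are at about 0.098-0.107 at present. I'll go 10 mm lower, make a small centring correction, and close.

Request:
send_rows --plan '[[[-0.01,0.03,0.007],[0,0,0]],[[0,0.03,0],[0,0,0]],[[0,0.025,0],[0,0,0]],[[0,0,0],[0,0,0]],[[0,0,0],[0,0,0]]]'

```text
time: 5.35
eef_pos: [0.4641, 0.1582, 0.0604]
tcp_rot: [0.698, -0.113, 0.113, -0.698]
contact_force: [0.1, -0.2, -0.6]
opening: 0.7
```

Request:
send_rows --plan '[[[0,0,0],[0,0,0]],[[0,0,0],[0,0,0]],[[0,0,0],[0,0,0]],[[0,0,0],[0,0,0]],[[0,0,0],[0,0,0]],[[0,0,0],[0,0,0]],[[0,0,0],[0,0,0]]]' --gripper 1.0 --grip_force 40

```text
time: 6.05
eef_pos: [0.464, 0.1573, 0.0611]
tcp_rot: [0.699, -0.113, 0.112, -0.697]
contact_force: [-2.2, -5.3, 4.1]
opening: 0.342
```

```bash
python3 - <<'E'
from plant import *
s=get_state();print({k:s[k].round(4) for k in("eef_pos","contact_force","wrist_torque","qpos","joint_efforts")},s["time"],s["opening"])
E
```

```text
{'eef_pos': array([0.464 , 0.1573, 0.0611]), 'contact_force': array([-2.1607, -5.2924,  4.1189]), 'wrist_torque': array([-0.706 ,  0.4109,  0.051 ]), 'qpos': array([ 0.1206,  0.0629,  2.1332, -0.0026,  0.9468, -1.1298]), 'joint_efforts': array([  1.6348, -25.2384, -24.2401,   0.7816,  -0.7305,   0.0323])} 6.05 0.3424222645258104
```

The jaws hold the head: opening 0.342 × 85 = 29 mm, small side force. I'll turn 0.63 rad clockwise first, since at least 0.7 is needed.

Request:
send_rows --plan '[[[0,0,0],[0,0.02,0]],[[0,0,0],[0,0.02,0]],[[0,0,0],[0,0.02,0]],[[0,0,0],[0,0.02,0]],[[0,0,0],[0,0.02,0]],[[0,0,0],[0,0,0]],[[0,0,0],[0,0,0]]]'

```text
time: 6.75
eef_pos: [0.4637, 0.1568, 0.0611]
tcp_rot: [0.631, -0.323, 0.322, -0.628]
contact_force: [-3.1, -6.1, 5.6]
opening: 0.344
```

```bash
cat >t.py <<'E'
from h import *
s=get_state();m=R.from_quat(s["tcp_rot"]).as_matrix()
print("t",s["time"],"yaw",round(np.arctan2(m[1,0],m[0,0]),4),"tz",s["wrist_torque"].round(3),"e6",s["joint_efforts"][5].round(3),"q6",s["qpos"][5].round(4),s["contact_force"].round(1),s["eef_pos"].round(4),round(s["opening"],3))
E
python3 t.py
```

```text
t 6.75 yaw -0.9471 tz [-0.983  0.569 -0.007] e6 0.011 q6 -0.5013 [-3.1 -6.1  5.6] [0.4637 0.1568 0.0611] 0.344
```

Request:
send_rows --plan '[[[0,0,0],[0,0.01,0]],[[0,0,0],[0,0.01,0]],[[0,0,0],[0,0,0]]]'

```text
time: 7.05
eef_pos: [0.4636, 0.1568, 0.0611]
tcp_rot: [0.609, -0.362, 0.362, -0.606]
contact_force: [-4.0, -5.5, 5.8]
opening: 0.343
```

```bash
python3 t.py; python3 - <<'E'
import cv2
from plant import *
a=read_camera("wrist")["img"][150:330,200:440]
cv2.imwrite("pics/w4c.png",cv2.resize(a,(720,540),interpolation=cv2.INTER_CUBIC))
E
```

```text
t 7.05 yaw -1.0736 tz [-1.028e+00  5.850e-01 -1.000e-03] e6 0.148 q6 -0.3747 [-4.  -5.5  5.8] [0.4636 0.1568 0.0611] 0.343
```

View pics/w4c.png

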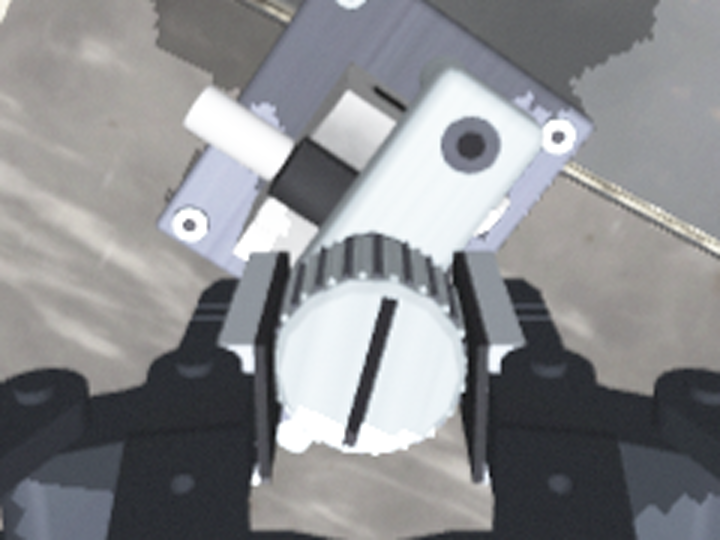

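The slot has kept its angle to the jaws, so the head is turning with them; 0.756 rad is done. e6 rose to 0.148, but wrist torque z did not. I'll take a small step and compare both.

Request:
send_rows --plan '[[[0,0,0],[0,0.008,0]],[[0,0,0],[0,0,0]],[[0,0,0],[0,0,0]]]'

```text
time: 7.4
eef_pos: [0.4636, 0.1567, 0.061]
tcp_rot: [0.6, -0.376, 0.376, -0.597]
contact_force: [-3.4, -5.8, 6.0]
opening: 0.338
```

```bash
python3 t.py
```

```text
t 7.4 yaw -1.1226 tz [-0.921  0.633  0.09 ] e6 0.063 q6 -0.3256 [-3.4 -5.8  6. ] [0.4636 0.1567 0.061 ] 0.338
```

Request:
send_rows --plan '[[[0,0,0],[0,0.008,0]],[[0,0,0],[0,0,0]],[[0,0,0],[0,0,0]]]'

```text
time: 7.7
eef_pos: [0.4636, 0.1567, 0.0611]
tcp_rot: [0.591, -0.391, 0.391, -0.587]
contact_force: [-4.3, -6.1, 6.7]
opening: 0.337
```

```bash
python3 t.py
```

```text
t 7.7 yaw -1.1723 tz [-0.992  0.602  0.132] e6 0.133 q6 -0.2757 [-4.3 -6.1  6.7] [0.4636 0.1567 0.0611] 0.337
```

Request:
send_rows --plan '[[[0,0,0],[0,0.008,0]],[[0,0,0],[0,0,0]],[[0,0,0],[0,0,0]]]'

```text
time: 8.0
eef_pos: [0.4635, 0.1567, 0.0611]
tcp_rot: [0.581, -0.406, 0.406, -0.577]
contact_force: [-4.7, -5.4, 6.1]
opening: 0.341
```

```bash
python3 t.py
```

```text
t 8.0 yaw -1.2222 tz [-1.01   0.627  0.228] e6 0.203 q6 -0.2257 [-4.7 -5.4  6.1] [0.4635 0.1567 0.0611] 0.341
```

Both sensors now rise linearly: e6 0.063, 0.133, 0.203, and tz 0.09, 0.13, 0.23 per 0.05 rad. That is about 1.4 N m/rad, the seat's spring. It is seated with a strain of about 0.1-0.14 rad, so I'll stop, open and rise.

Request:
send_rows --plan '[[[0,0,0],[0,0,0]],[[0,0,0],[0,0,0]],[[0,0,0],[0,0,0]],[[0,0,0],[0,0,0]],[[0,0,0],[0,0,0]]]' --gripper 0.3

```text
time: 8.5
eef_pos: [0.4643, 0.1584, 0.0605]
tcp_rot: [-0.579, 0.406, -0.406, 0.579]
contact_force: [-0.1, -0.0, 0.1]
opening: 0.7
```

Request:
send_rows --plan '[[[0,-0.05,0],[0,0,0]],[[0,-0.1,0],[0,0,0]],[[0,-0.2,0],[0,0,0]],[[0,-0.3,0],[0,0,0]],[[0,-0.3,0],[0,0,0]],[[0,-0.3,0],[0,0,0]],[[0,0,0],[0,0,0]],[[0,0,0],[0,0,0]]]'

```text
time: 9.3
eef_pos: [0.4649, 0.1584, 0.2126]
tcp_rot: [-0.578, 0.405, -0.407, 0.58]
contact_force: [-0.1, 0.4, -1.2]
opening: 0.703
```

```bash
python3 t.py; python3 - <<'E'
import cv2
from plant import *
a=read_camera("wrist")["img"]
cv2.imwrite("pics/w5c.png",cv2.resize(a[110:260,220:420],(800,600),interpolation=cv2.INTER_CUBIC))
E
```

```text
t 9.3 yaw -1.2245 tz [ 0.002  0.001 -0.028] e6 0.0 q6 -0.2249 [-0.1  0.4 -1.2] [0.4649 0.1584 0.2126] 0.703
```

View pics/w5c.png

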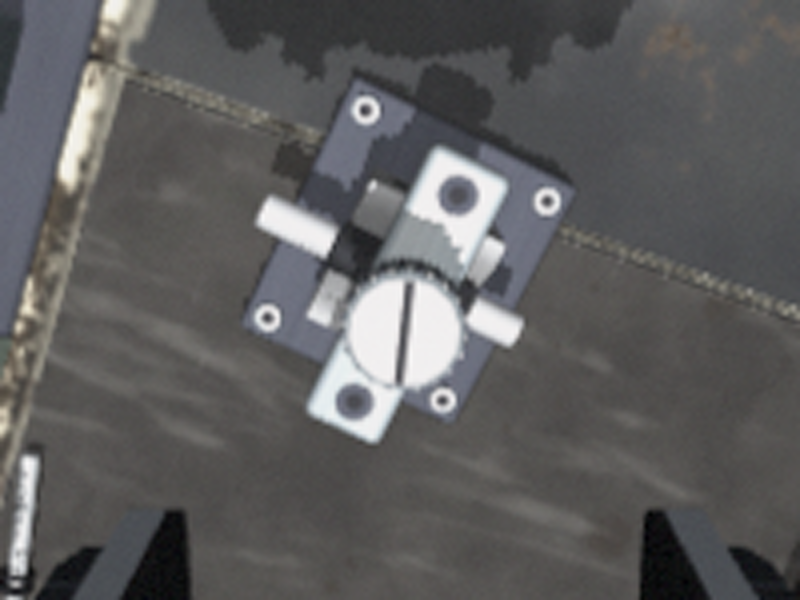

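The jaws are clear, wrist force is about 0 and the gauge still lies in its vee. Against the jaws, the slot has sprung back about 10° on release (crop (408,285)-(400,385)), as a seated screw should. Net turn is about 0.73 rad. Handing in.

```bash
python3 -c "
from plant import *
print(sign_off(),get_state()['time'])"
```

```text
the job is handed in; nothing more can be done
the job is handed in; nothing more can be done
```

I tightened the thumbscrew on the clamp that holds the gauge (the far-left one) until it seated, then let go, rose clear and handed the job in. The last clock reading was 9.3 s of the 40 s.

- **Seat:** I turned it about 0.90 rad clockwise in one grip. Over the last three 0.05 rad steps the joint-6 torque rose 0.063, 0.133, 0.203 N m. That is about 1.4 N m/rad, close to the clamp's stated spring of 1.5.
- **Strain:** peak torque was about 0.2 N m, well under the 0.6 N m limit.
- **After letting go:** the jaws were clear, the force was near zero and the gauge was still in its vee. The arm never went near the empty clamp.

**Checks that disagreed:**
- **Finger length:** the fingertips were about 40 mm shorter than the stated 14 mm ahead of the TCP, so my first grip closed on air above the head. I measured the tips in the pictures and went lower.
- **Strain at the peak:** the head sprang back about 0.18 rad on release by the picture, for a net turn of about 0.73 rad. The torque suggests 0.10–0.14 rad. Both are well under the 0.4 limit.
- **Torque while turning:** the two torque readings disagreed at about 0.76 rad (0.15 N m at joint 6, near zero at the wrist) but agreed from there on.

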